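Clamp a tube rack on the bench shaker

ROBOT

A 6-joint arm with a two-finger parallel gripper is mounted at the origin on the work surface. World frame = base frame: x ahead of the robot, y to its left, z up, the work surface at z = 0. Lengths are in m, angles in rad, forces in N, time in s.
With the tool pointing down it reaches from about 0.35 to 0.925 m from the base axis. Payload 6.4 kg.
Tool frame: the origin (TCP) lies at the very end of the fingers, on their centre line; the grasp point (between the pads) lies 19 mm behind it (ctrl.grip_point_offset is the distance from the TCP to the grasp point, in m); z points along the fingers, y is the line along which they close (so a half turn about z gives the same grasp; the last joint's range is limited). The gripper opens to 94 mm and grips with 3 to 60 N. Pads are 16 mm wide; open, the fingers measure 119 mm over their backs; the gripper's body (75 mm by 177 mm) begins 78 mm behind the grasp point.
Start: joints at [1.123, 0.245, 1.558, -0, 1.339, -0.174], TCP at [0.176, 0.626, 0.205] pointing down, gripper open.
Joint ranges: [-3.13, 3.13], [-1.02, 2.26], [0.13, 2.54], [-0.95, 4.09], [0.21, 2.88], [-2.74, 2.74]. Speed limits (rad/s): [2.57, 2.57, 3.14, 3.14, 3.14, 3.14].

INTERFACE

Orientations are given as a rotation vector (axis times angle).
In Python, from rig import state, camera, calibration, ctrl gives the robot as it stands.
- The arm moves only by the tool arm_command, never from a script. Its argument "plan" is a list of rows, each an object with "linear": the shift along the tool's x, y, z in cm, a list of three; "roll": the turn about the tool's z in rad. In form: [{"linear": [tx, ty, tz], "roll": roll}, ...]. A call has 1 to 20 rows; each row is the pose to reach, as a shift and turn from the pose commanded when the call began, along the tool's axes at that moment; what a row does not reach only later rows make up. A row lasts 1/8 s, in which the tool goes at most 62.5 mm and 10.7 degrees, less where a joint would pass 70% of its speed; a pose out of reach is approached as far as the arm can. A call with a gripper value outside its range is refused whole. "claw" is the closure, from 0 (fully open) to 1 (shut), set as the call begins (left out, the last holds). The fingers move at their own pace and stop on an object; the grip force is fixed at half the most. Time passes only in rows, so rows that repeat a pose let the fingers close. It gives the time, the measured TCP pose, the force, the opening and the grip force at its end, in the units of the state.
- state(): the state, without advancing time (a new reading comes with each control period).
- camera(name): name is "scene" or "top" or "wrist"; returns the picture (420x560x3 uint8, red, green, blue); there is no depth.
- calibration(name): a dict with "fx", "fy", "cx", "cy" (pixels), "k1" (the pictures are not rectified: a ray, as slopes to the right and down, at radius r is drawn at 1 + k1 r^2 times it, then the intrinsics apply), "R" (3x3) and "t" (3): a world point X has camera coordinates R X + t. Camera axes: x right, y down, z forward; pixel columns grow to the right and rows downward; lengths in m; the calibration is good to about 2 mm. A picture is of the moment at which its call begins: read the wrist's pose just before it. calibration takes no time and is no camera call; for the wrist camera it gives the pose at the moment of the call.
- ctrl.close_job(): hands the job in; it is judged then, once.
The state is a dict: "time": time; "joints": joint angles; "qd": joint speeds; "joint_torque": joint torques, N m; "position": TCP position; "eef_rot": TCP orientation; "ft_force": force on the tool from outside, world axes, zero at the start; "torque": the same for the moment, N m; "finger_gap": finger opening in m; "grasp_force": force on a finger pad.
Only numpy, scipy, OpenCV 4.12 (cv2) and the standard library are available. Lean on these libraries where they do the work, as an engineer would, in place of code of your own. Each camera call takes 0.05 s, during which the arm holds its last target. There are 200 camera calls.

TASK

Push the loose tube rack along the shaker's bed until it is fully home against the back stop, pushing gently. Then turn the smooth ball knob on top of the arch clockwise (seen from above) until the clamp's sprung foot holds the rack down with about 25 N; do not overtighten, the rack would crack. Leave the other things on the bench alone.

Things in the scene. Friction and masses are not known exactly. Their poses are not given: they have to be found in the camera images.
- shaker: white bench shaker, fixed, 250 x 190 x 70 mm, with a flat metal bed. Origin: at bench height, under the centre of the rack's home place; x points along the bed to the back stop, z up. Bed top at z = 70 mm, from x = -153 to +83 mm. Along it run two guide rails, 12 mm high, y = 47 to 55 mm on either side, x = -149 to +73 mm.
- stop (a point): foot of the back stop's face, mid-width, at bed height; shaker's axes. It is 65 mm ahead of the shaker's origin. The stop is a steel bar across the bed, 22 mm high, 110 mm wide. The rack is home when its far end is flush on it (gap under 3 mm).
- rack: loose white tube rack: solid block 130 (x) x 90 (y) x 40 mm high, 0.3 to 0.6 kg, two rows of caps rising 9.5 mm above its top at y = +-32 mm, a bare flat strip between. Origin: centre of underside. It stands on the bed between the rails (2 mm play a side), axes as the shaker's, 30 to 70 mm short of the stop.
- rack_end (a point): centre of the rack's flat near end (its -x face, 90 mm wide, 40 mm high), 20 mm above the bed, 65 mm behind the rack's origin. Pushed here along the shaker's x, the rack slides with 1 to 5 N of friction until it meets the stop, which is rigid: push slowly, more than 30 N is too hard.
- clamp: aluminium arch fixed over the bed; origin and axes as the shaker's. Posts at x = 20 mm, y = +-66 mm, 14 mm wide. A vertical screw runs through its crossbar: the ball knob on top turns in place (neither rises nor sinks); a jaw with a sprung foot under the bar goes down 5 mm per radian turned clockwise from above.
- bar (a point): centre of the arch's crossbar, 175 mm above the bench; the bar is 24 mm (x) x 146 mm (y) x 20 mm. The screw's friction is 0.25 N m, so it stays where it is left; the foot's load adds 0.005 N m per N. Turned slowly clockwise the knob takes 0.25 N m free, 0.375 at 25 N. Read at rest, friction may pull either way: trust the rise over like readings taken free.
- press (a point): point on the screw's axis at the height of the rack's top, where the 24 mm round rubber foot lands. The foot starts 3 to 11 mm above it, unmeasured (0.6 to 2.2 rad of turning before it touches, to be felt). Then its spring presses 7 N per mm, that is 35 N per radian of knob. 15 to 40 N is a good hold; above 50 N the rack cracks.
- ball (a point): centre of the ball knob: radius 22 mm, black polished plastic, 235 mm above the bench, on the screw's axis 50 mm above the crossbar's top; neck radius 6 mm, collar radius 14 mm, 8 mm high on the bar. Axes fixed, they do not turn. Slick (friction about 0.25): pinched above its widest part the fingers slip off. Grip centred, 60 N or more; 2 or 3 grasps of about 1.2 rad each.
- amber_jar: bystander: amber glass jar, 52 mm across, 75 mm high, left of the shaker. Origin: centre of its underside. Leave alone.
- white_bottle: bystander: white reagent bottle, 60 mm across, 140 mm high, left of the shaker. Origin: centre of its underside. Leave alone.
- tip_box: bystander: grey pipette-tip box, 120 x 80 x 60 mm, right of the shaker. Origin: centre of its underside. Leave alone.
There are look-alikes about, which are no part of the job. What is shaped like the rack but brown or orange is not meant.

How it is judged:
By the outcome, as a careful person would: the job done as asked, in the order asked, and still so for the second after the job is handed in, with the robot touching nothing.
It also fails if it takes over 72 s, if anything falls off the work surface, if the arm or the gripper's body presses on something with over 40 N, if the wrist force passes 120 N, or if a joint passes its speed limit or range.

## Working session

There is one attempt and no reset: what is moved stays moved. The work goes in short steps, Python scripts to look and compute and a tool call to move; the robot and the scene stay as the last step left them, time stands still between calls to the robot, and variables do not carry over. Pictures are saved under pics/ and viewed, at most 10 in all, crops included, and the job is handed in when it is done.

Besides the shell and the picture viewer there is one more tool, called by a JSON object that holds its "name" and its "arguments". arm_command: Moves the arm, as the interface text tells. Its arguments: {"type":"object","properties":{"plan":{"type":"array","items":{"type":"object","properties":{"linear":{"type":"array","items":{"type":"number"}},"roll":{"type":"number"}}}},"claw":{"type":"number"}},"required":["plan"]}

```bash
ls; mkdir -p pics
python3 - <<'E'
from rig import state,camera,calibration,ctrl
import cv2
s=state();print(s)
for n in("scene","top"):
    im=camera(n);cv2.imwrite(f"pics/{n}0.png",im[:,:,::-1]);c=calibration(n);print(n,{k:(v.round(3).tolist() if hasattr(v,'round') and hasattr(v,'tolist') else v) for k,v in c.items()})
print(calibration("wrist"))
E
```

```text
pics
{'time': 0.0, 'joints': array([ 1.12292836e+00,  2.45757686e-01,  1.55899745e+00, -1.63231347e-05,
        1.33869396e+00, -1.74099187e-01]), 'qd': array([-0.00053485,  0.00041077, -0.00051391, -0.0015296 , -0.00131407,
        0.00156875]), 'joint_torque': array([-5.87094746e-04, -4.15849078e+01, -3.14593363e+01,  6.84740231e-02,
        3.34917277e-02, -1.56985243e-04]), 'position': array([0.17547209, 0.62525004, 0.20439033]), 'eef_rot': array([-4.28611806e-01, -3.11165786e+00,  2.78336871e-03]), 'ft_force': array([-0.50408259,  0.00649994, -0.56092767]), 'torque': array([0.0154762 , 0.03486662, 0.03994254]), 'grasp_force': 0.0, 'finger_gap': 0.09408048988611165}
scene {'fx': 540.3349685464467, 'fy': 540.3349685464467, 'cx': 275.0379890081222, 'cy': 206.1767246081849, 'k1': -0.052098251872777196, 'R': [[0.064, 0.998, 0.017], [0.639, -0.028, -0.768], [-0.766, 0.06, -0.64]], 't': [-0.108, -0.246, 1.769]}
top {'fx': 503.8306969832739, 'fy': 503.8306969832739, 'cx': 276.17626762810505, 'cy': 205.69898131377522, 'k1': -0.09182982937141794, 'R': [[-0.01, -1.0, -0.021], [-0.998, 0.012, -0.064], [0.064, 0.02, -0.998]], 't': [0.081, 0.571, 1.253]}
{'fx': 362.79793512502283, 'fy': 362.79793512502283, 'cx': 278.8120437459602, 'cy': 202.56162893110414, 'k1': -0.0542562698412257, 'R': array([[ 2.69644325e-01,  9.62959626e-01, -8.34373495e-04],
       [ 9.33744503e-01, -2.61251608e-01,  2.44681017e-01],
       [ 2.35399959e-01, -6.67559394e-02, -9.69603271e-01]]), 't': array([-0.6508442 , -0.02557044,  0.39102088])}
```

View pics/scene0.png

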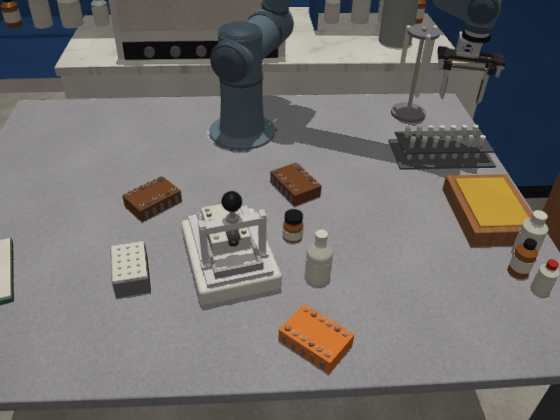

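View pics/top0.png

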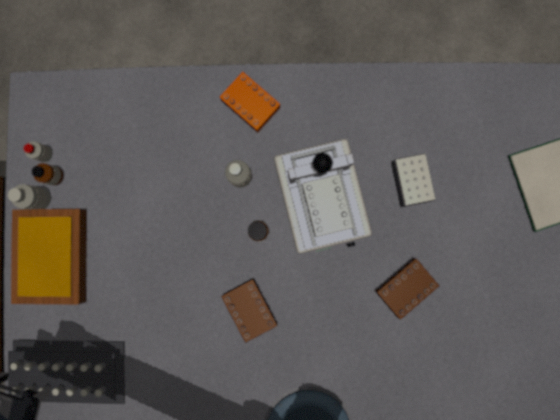

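The scene view shows the ball at (232,201) and the shaker around (230,250). In the top view the ball is at (322,162), the rack around (327,205), and the shaker's corners near (276,155), (347,141), (370,236), (300,251). Bystanders: jar (258,230), bottle (238,174), tip box (414,180).

```bash
cat > h.py <<'E'
import numpy as np,cv2
from rig import state,camera,calibration,ctrl
def ray(c,uv):
    d=np.array([(uv[0]-c["cx"])/c["fx"],(uv[1]-c["cy"])/c["fy"]]);x=d.copy()
    for _ in range(20): x=d/(1+c["k1"]*(x@x))
    R=np.array(c["R"]);return -R.T@np.array(c["t"]),R.T@np.array([x[0],x[1],1])
def onplane(c,uv,z):
    o,d=ray(c,uv);return o+d*(z-o[2])/d[2]
def proj(c,X):
    p=np.array(c["R"])@X+np.array(c["t"]);s=p[:2]/p[2];s=s*(1+c["k1"]*(s@s))
    return s*c["fx"]+[c["cx"],c["cy"]]
def tri(a,b):
    A=np.zeros((3,3));v=np.zeros(3)
    for o,d in(a,b):
        d=d/np.linalg.norm(d);P=np.eye(3)-np.outer(d,d);A+=P;v+=P@o
    return np.linalg.solve(A,v)
E
python3 - <<'E'
from h import *
ct,cs=calibration("top"),calibration("scene")
def ballpx(f,x0,y0,r):
    im=cv2.imread(f);g=im.max(2);m=(g<60).astype(np.uint8);sub=np.zeros_like(m);sub[y0-r:y0+r,x0-r:x0+r]=m[y0-r:y0+r,x0-r:x0+r]
    sub=cv2.morphologyEx(sub,cv2.MORPH_OPEN,np.ones((5,5),np.uint8))
    c=max(cv2.findContours(sub,0,2)[0],key=cv2.contourArea);print(cv2.minEnclosingCircle(c),cv2.boundingRect(c));return cv2.minEnclosingCircle(c)[0]
b1=ballpx("pics/top0.png",322,162,18);b2=ballpx("pics/scene0.png",232,201,16)
print("ball tri",tri(ray(ct,b1),ray(cs,b2)),onplane(ct,b1,.235),onplane(cs,b2,.235))
a=cv2.imread("pics/top0.png")[125:265,255:395];b=cv2.imread("pics/scene0.png")[180:310,165:295]
cv2.imwrite("pics/c1.png",np.hstack([cv2.resize(a,(560,560),interpolation=cv2.INTER_CUBIC)]))
g=cv2.imread("pics/top0.png");m=(g.min(2)>115).astype(np.uint8);m[:,:265]=0;m[:,385:]=0;m[:130]=0;m[260:]=0
c=max(cv2.findContours(m,0,2)[0],key=cv2.contourArea);r=cv2.minAreaRect(c);bx=cv2.boxPoints(r);print(r,bx)
for p in bx: print(onplane(ct,p,.07))
E
```

```text
((320.5, 163.5), 11.068072319030762) (313, 153, 19, 22)
((231.47674560546875, 201.2906951904297), 10.031915664672852) (222, 192, 19, 20)
ball tri [ 0.64612613 -0.02628286  0.23158544] [ 0.64565252 -0.02437505  0.235     ] [ 0.65013176 -0.02784236  0.235     ]
((322.94122314453125, 195.26470947265625), (99.92467498779297, 76.39871978759766), 75.96376037597656) [[273.76474 156.05884]
 [347.88242 137.52942]
 [372.1177  234.47058]
 [298.00003 253.     ]]
[0.689788   0.07778071 0.07      ]
[ 0.73328909 -0.10395974  0.07      ]
[ 0.49602271 -0.15766679  0.07      ]
[0.45355682 0.02179551 0.07      ]
```

View pics/c1.png

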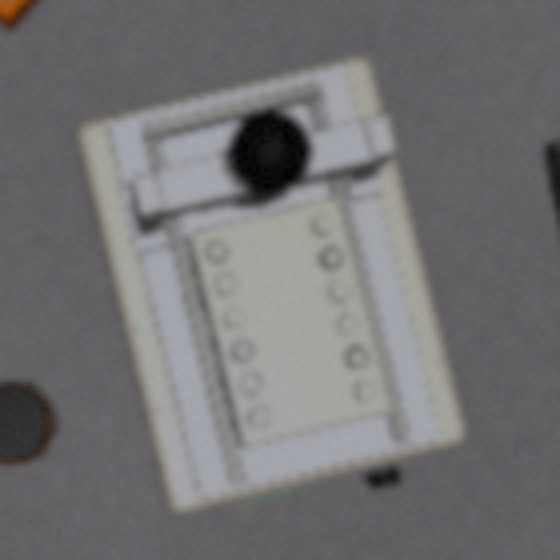

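The enlarged view shows the rack's near top edge from (243,445) to (385,410). The stop bar runs across at roughly (145,130)–(320,92), and the ball is at about (270,152) in the crop.

Run:
```python
from h import *
ct,cs=calibration("top"),calibration("scene")
P=lambda x,y,z:onplane(ct,(x/4+255-.4,y/4+125-.4),z).round(4)
print("rack near top corners",P(243,445,.11),P(385,410,.11), "rack far-left",P(193,235,.11))
print("ball",tri(ray(ct,(322.1,162.9)),ray(cs,(231.5,201.3))).round(4),P(270,152,.235))
print("stop top near edge",P(150,140,.092),P(320,99,.092))
print("rail right inner line",P(335,185,.082),P(395,435,.082))
print("stand base",onplane(cs,(408,112),0),"rack tubes",onplane(cs,(440,155),0),onplane(cs,(440,130),.07))
for h in(.2,.25,.3,.35,.4):print(h,onplane(cs,(422,32),h))
for n,p,z in(("jar",(258,230),.075),("bottle",(235,168),.14)):print(n,onplane(ct,p,z))
s=state();R=cv2.Rodrigues(s["eef_rot"])[0];print(R.round(4))
```

```text
rack near top corners [ 0.4942 -0.0183  0.11  ] [ 0.5136 -0.1015  0.11  ] rack far-left [0.6176 0.0092 0.11  ]
ball [ 0.6472 -0.0279  0.2326] [ 0.6475 -0.0278  0.235 ]
stop top near edge [0.677  0.0334 0.092 ] [ 0.7006 -0.0687  0.092 ]
rail right inner line [ 0.6499 -0.0777  0.082 ] [ 0.4992 -0.1108  0.082 ]
stand base [-0.10696776  0.58279252  0.        ] rack tubes [0.16048533 0.61606186 0.        ] [0.12581466 0.61167721 0.07      ]
0.2 [-0.33162676  0.65879076  0.2       ]
0.25 [-0.20730694  0.61418115  0.25      ]
0.3 [-0.08298711  0.56957153  0.3       ]
0.35 [0.04133271 0.52496192 0.35      ]
0.4 [0.16565253 0.48035231 0.4       ]
jar [0.5098937  0.11745853 0.075     ]
bottle [0.65188184 0.16561554 0.14      ]
[[-9.627e-01  2.704e-01 -7.000e-04]
 [ 2.704e-01  9.627e-01 -1.500e-03]
 [ 3.000e-04 -1.700e-03 -1.000e+00]]
```

{"name": "arm_command", "arguments": {"plan": [{"linear":[-2,-2.5,-4],"roll":-0.05},{"linear":[-6,-7,-5],"roll":-0.1},{"linear":[-10,-12,-5],"roll":-0.15},{"linear":[-14,-17,-5],"roll":-0.2},{"linear":[-18,-22,-5],"roll":-0.25},{"linear":[-22,-27,-5],"roll":-0.3},{"linear":[-26,-32,-5],"roll":-0.35},{"linear":[-30,-37,-5],"roll":-0.4},{"linear":[-34,-42,-5],"roll":-0.45},{"linear":[-38,-47,-5],"roll":-0.499},{"linear":[-41.5,-51,-5],"roll":-0.499},{"linear":[-44.5,-55,-5],"roll":-0.499},{"linear":[-46.5,-57.5,-5],"roll":-0.499},{"linear":[-47.46,-58.64,-5],"roll":-0.499},{"linear":[-47.46,-58.64,-5],"roll":-0.499},{"linear":[-47.46,-58.64,-5],"roll":-0.499},{"linear":[-47.46,-58.64,-5],"roll":-0.499},{"linear":[-47.46,-58.64,-5],"roll":-0.499}], "claw": 1}}

```text
time: 2.35
position: [0.474, -0.0664, 0.2556]
eef_rot: [-0.355, 3.121, -0.0]
ft_force: [0.5, 0.2, 0.2]
finger_gap: 0.0001
grasp_force: 0.0
```

```bash
cat > st.py <<'E'
from h import *
ex=np.array([.9748,.2231,0]);ey=np.array([-.2231,.9748,0]);O=np.array([.6278,-.0324,0])
s=state();R=cv2.Rodrigues(s["eef_rot"])[0];d=s["position"]-O
print("t",round(s["time"],2),"shaker xyz",(d@ex).round(4),(d@ey).round(4),d[2].round(4),"F sh",(s["ft_force"]@ex).round(2),(s["ft_force"]@ey).round(2),s["ft_force"][2].round(2),"M",s["torque"].round(3),"gap",round(s["finger_gap"],4),"gf",s["grasp_force"])
print("toolx",R[:,0].round(3),"tooly",R[:,1].round(3),"z",R[:,2].round(4),"q",s["joints"].round(3))
E
python3 st.py
python3 - <<'E'
from h import *
im=camera("wrist");cv2.imwrite("pics/w1.png",im[:,:,::-1])
E
```

```text
t 2.35 shaker xyz -0.1575 0.0012 0.2556 F sh 0.53 0.04 0.21 M [0.011 0.034 0.048] gap 0.0001 gf 0.0
toolx [-0.974 -0.224 -0.   ] tooly [-0.224  0.974 -0.   ] z [ 3.e-04 -0.e+00 -1.e+00] q [-0.377 -0.211  1.928  0.     1.424 -2.174]
```

View pics/w1.png

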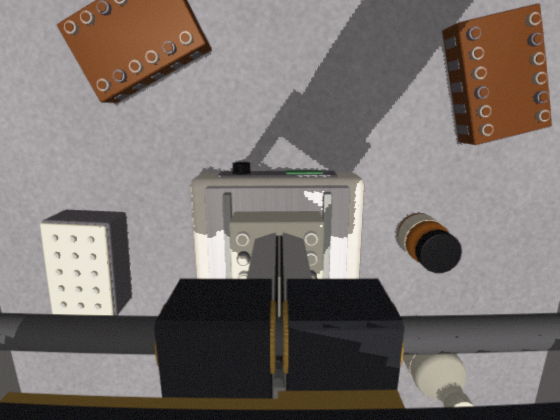

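The wrist view shows the rack's near top edge at row 212, columns 230–328. The rails are at columns 228 and 327, and the closed fingers sit centred at column 280.

Run:
```python
from h import *
from st import ex,ey,O
c=calibration("wrist")
for uv in((231,212.5),(327,212.5)):
    d=onplane(c,uv,.11)-O;print(d@ex,d@ey)
for uv in((224,193),(331,193)):
    d=onplane(c,uv,.082)-O;print('rail',d@ex,d@ey)
d=onplane(c,(280,182),.07)-O;print('bed',d@ex)
```

```text
t 2.4 shaker xyz -0.1575 0.001 0.2556 F sh 0.08 -0.42 0.4 M [ 0.07   0.054 -0.007] gap 0.0006 gf 0.0
toolx [-0.975 -0.224 -0.   ] tooly [-0.224  0.975 -0.   ] z [ 2.e-04 -0.e+00 -1.e+00] q [-0.377 -0.211  1.928  0.     1.424 -2.174]
-0.1359645412839764 -0.04191253091388986
-0.13611653949295316 0.04776203608365413
rail -0.14830100501263538 -0.05211682531682252
rail -0.14848553258078395 0.05497436010038504
bed -0.15724570955773426
```

{"name": "arm_command", "arguments": {"plan": [{"linear":[0.6,0.1,3]},{"linear":[0.6,0.1,7]},{"linear":[0.6,0.1,11]},{"linear":[0.6,0.1,14]},{"linear":[0.6,0.1,16]},{"linear":[0.6,0.1,17]},{"linear":[0.6,0.1,17]}]}}

```text
$.plan[0]: bad value
```

{"name": "arm_command", "arguments": {"plan": [{"linear":[-0.5,0,0]},{"linear":[-1.0,0,0]},{"linear":[-1.5,0,0]},{"linear":[-2.0,0,0]},{"linear":[-2.5,0,0]},{"linear":[-3.0,0,0]},{"linear":[-3.5,0,0]},{"linear":[-4.0,0,0]},{"linear":[-4.0,0,0]}]}}

```text
$.plan[0]: bad value
```

```bash
python3 st.py
```

```text
t 2.4 shaker xyz -0.1575 0.001 0.2556 F sh 0.08 -0.42 0.4 M [ 0.07   0.054 -0.007] gap 0.0006 gf 0.0
toolx [-0.975 -0.224 -0.   ] tooly [-0.224  0.975 -0.   ] z [ 2.e-04 -0.e+00 -1.e+00] q [-0.377 -0.211  1.928  0.     1.424 -2.174]
```

Roll is required in every row.

{"name": "arm_command", "arguments": {"plan": [{"linear":[0.6,0.1,3],"roll":0},{"linear":[0.6,0.1,7],"roll":0},{"linear":[0.6,0.1,11],"roll":0},{"linear":[0.6,0.1,14],"roll":0},{"linear":[0.6,0.1,16],"roll":0},{"linear":[0.6,0.1,17],"roll":0},{"linear":[0.6,0.1,17],"roll":0}]}}

```text
time: 3.28
position: [0.4679, -0.0673, 0.0853]
eef_rot: [0.353, -3.121, -0.001]
ft_force: [-0.1, 0.5, -0.2]
finger_gap: 0.0002
grasp_force: 0.0
```

```bash
python3 st.py
```

```text
t 3.27 shaker xyz -0.1637 0.0017 0.0853 F sh 0.02 0.55 -0.25 M [-0.    -0.007  0.02 ] gap 0.0002 gf 0.0
toolx [-0.975 -0.223  0.001] tooly [-0.223  0.975  0.   ] z [-7.e-04  3.e-04 -1.e+00] q [-0.383 -0.024  2.089 -0.     1.078 -2.179]
```

{"name": "arm_command", "arguments": {"plan": [{"linear":[-0.5,0,0],"roll":0},{"linear":[-1,0,0],"roll":0},{"linear":[-1.4,0,0],"roll":0},{"linear":[-1.8,0,0],"roll":0},{"linear":[-2.2,0,0],"roll":0},{"linear":[-2.6,0,0],"roll":0},{"linear":[-3,0,0],"roll":0},{"linear":[-3.4,0,0],"roll":0},{"linear":[-3.8,0,0],"roll":0},{"linear":[-4.2,0,0],"roll":0},{"linear":[-4.6,0,0],"roll":0},{"linear":[-5,0,0],"roll":0},{"linear":[-5.4,0,0],"roll":0},{"linear":[-5.8,0,0],"roll":0}]}}

```text
time: 5.03
position: [0.5248, -0.0544, 0.0853]
eef_rot: [0.353, -3.122, -0.0]
ft_force: [-2.5, -0.2, -0.6]
finger_gap: 0.0006
grasp_force: 1.0
```

```bash
python3 st.py
```

```text
t 5.03 shaker xyz -0.1053 0.0016 0.0853 F sh -2.48 0.38 -0.56 M [-0.039  0.323  0.019] gap 0.0006 gf 0.9930351376533508
toolx [-0.975 -0.223  0.   ] tooly [-0.223  0.975  0.   ] z [-1.e-04  1.e-04 -1.e+00] q [-0.318  0.106  1.954  0.     1.082 -2.114]
```

{"name": "arm_command", "arguments": {"plan": [{"linear":[-0.3,0,0],"roll":0},{"linear":[-0.6,0,0],"roll":0},{"linear":[-0.9,0,0],"roll":0},{"linear":[-1.2,0,0],"roll":0},{"linear":[-1.5,0,0],"roll":0},{"linear":[-1.8,0,0],"roll":0},{"linear":[-2.0,0,0],"roll":0},{"linear":[-2.1,0,0],"roll":0}]}}

```text
time: 6.02
position: [0.5452, -0.0498, 0.0855]
eef_rot: [0.353, -3.122, 0.0]
ft_force: [-2.1, -0.7, -0.7]
finger_gap: 0.0005
grasp_force: 0.9
```

{"name": "arm_command", "arguments": {"plan": [{"linear":[-0.1,0,0],"roll":0},{"linear":[-0.2,0,0],"roll":0},{"linear":[-0.3,0,0],"roll":0},{"linear":[-0.4,0,0],"roll":0}]}}

```text
time: 6.52
position: [0.549, -0.0489, 0.0855]
eef_rot: [0.353, -3.122, 0.0]
ft_force: [-1.9, 0.1, -0.6]
finger_gap: 0.0005
grasp_force: 1.0
```

```bash
python3 st.py
```

```text
t 6.53 shaker xyz -0.0805 0.0015 0.0855 F sh -1.78 0.54 -0.6 M [-0.044  0.38  -0.024] gap 0.0005 gf 1.033220887184143
toolx [-0.975 -0.223  0.   ] tooly [-0.223  0.975 -0.   ] z [-0. -0. -1.] q [-0.295  0.159  1.894 -0.     1.088 -2.091]
```

{"name": "arm_command", "arguments": {"plan": [{"linear":[-0.1,0,0],"roll":0},{"linear":[-0.2,0,0],"roll":0},{"linear":[-0.3,0,0],"roll":0}]}}

```text
time: 6.9
position: [0.552, -0.0483, 0.0855]
eef_rot: [0.353, -3.122, 0.0]
ft_force: [-2.7, -0.3, 0.9]
finger_gap: 0.0002
grasp_force: 1.1
```

{"name": "arm_command", "arguments": {"plan": [{"linear":[-0.07,0,0],"roll":0},{"linear":[-0.14,0,0],"roll":0}]}}

```text
time: 7.15
position: [0.5533, -0.0479, 0.0855]
eef_rot: [-0.353, 3.122, -0.0]
ft_force: [-2.0, -0.5, 0.4]
finger_gap: 0.0005
grasp_force: 1.2
```

{"name": "arm_command", "arguments": {"plan": [{"linear":[-0.07,0,0],"roll":0},{"linear":[-0.14,0,0],"roll":0}]}}

```text
time: 7.4
position: [0.5547, -0.0476, 0.0855]
eef_rot: [-0.353, 3.122, -0.0]
ft_force: [-2.5, -0.4, 1.5]
finger_gap: 0.0006
grasp_force: 1.3
```

{"name": "arm_command", "arguments": {"plan": [{"linear":[-0.06,0,0],"roll":0},{"linear":[-0.12,0,0],"roll":0}]}}

```text
time: 7.65
position: [0.5557, -0.0474, 0.0855]
eef_rot: [0.353, -3.121, 0.0]
ft_force: [-4.1, -1.4, 1.9]
finger_gap: 0.0007
grasp_force: 2.2
```

{"name": "arm_command", "arguments": {"plan": [{"linear":[-0.06,0,0],"roll":0},{"linear":[-0.12,0,0],"roll":0}]}}

```text
time: 7.9
position: [0.5557, -0.0474, 0.0855]
eef_rot: [0.353, -3.118, 0.0]
ft_force: [-10.1, -2.1, 7.2]
finger_gap: 0.0007
grasp_force: 5.0
```

{"name": "arm_command", "arguments": {"plan": [{"linear":[-0.05,0,0],"roll":0},{"linear":[-0.1,0,0],"roll":0}]}}

```text
time: 8.15
position: [0.5556, -0.0474, 0.0855]
eef_rot: [0.353, -3.115, 0.0]
ft_force: [-13.9, -3.6, 9.2]
finger_gap: 0.0003
grasp_force: 7.1
```

{"name": "arm_command", "arguments": {"plan": [{"linear":[0.5,0,0],"roll":0},{"linear":[1.5,0,0],"roll":0},{"linear":[3,0,0],"roll":0},{"linear":[3,0,-4],"roll":0},{"linear":[3,0,-9],"roll":0},{"linear":[3,0,-14],"roll":0},{"linear":[3,0,-19],"roll":0},{"linear":[3,0,-21],"roll":0},{"linear":[3,0,-21],"roll":0}]}}

```text
time: 9.28
position: [0.5288, -0.0537, 0.2959]
eef_rot: [-0.353, 3.12, -0.001]
ft_force: [-0.4, 0.5, -0.8]
finger_gap: 0.0
grasp_force: 0.0
```

```bash
python3 st.py
python3 - <<'E'
from h import *
im=camera("wrist");t=camera("top")
cv2.imwrite("pics/w2.png",np.hstack([cv2.resize(im[:,100:460],(420,490)),cv2.resize(t[125:265,265:375],(380,490),interpolation=2)])[:,:,::-1])
E
```

```text
t 9.28 shaker xyz -0.1013 0.0013 0.2959 F sh -0.25 0.6 -0.79 M [-0.009  0.029 -0.001] gap 0.0 gf 0.0
toolx [-0.975 -0.223 -0.002] tooly [-0.223  0.975 -0.001] z [ 1.8e-03 -5.0e-04 -1.0e+00] q [-0.315 -0.1    1.758  0.     1.482 -2.111]
```

View pics/w2.png

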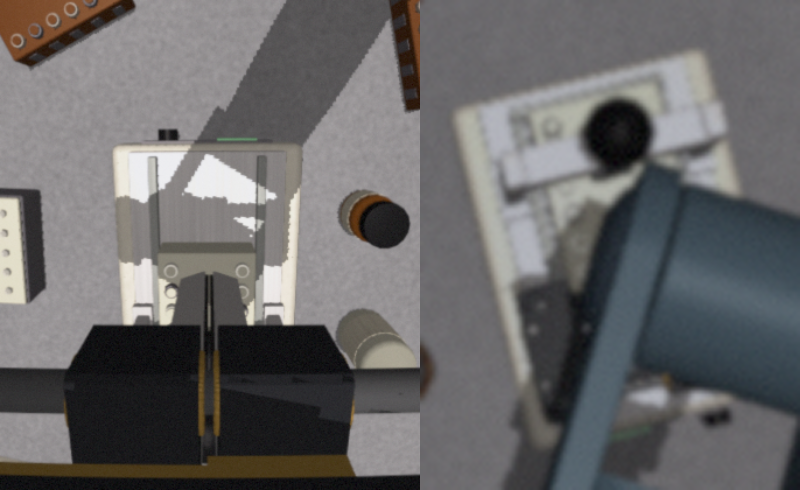

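The wrist view on the left shows the rack moved forward, its near edge at row 243 under the arch. The top view on the right shows the far caps past the crossbar and the rack reaching the stop. Next I go over the ball with the fingers open.

{"name": "arm_command", "arguments": {"plan": [{"linear":[-3,-0.05,-0.5],"roll":0},{"linear":[-6,-0.1,-0.5],"roll":0},{"linear":[-9,-0.1,-0.5],"roll":0},{"linear":[-11,-0.1,0],"roll":0},{"linear":[-12.13,-0.1,0],"roll":0},{"linear":[-12.13,-0.1,0],"roll":0},{"linear":[-12.13,-0.1,0],"roll":0}], "claw": 0}}

```text
time: 10.25
position: [0.6466, -0.0275, 0.2952]
eef_rot: [0.353, -3.121, -0.0]
ft_force: [-0.1, 0.3, -0.3]
finger_gap: 0.0667
grasp_force: 0.0
```

```bash
python3 st.py
python3 - <<'E'
from h import *
im=camera("wrist");t=camera("scene")
cv2.imwrite("pics/w3.png",np.hstack([cv2.resize(im[:,100:460],(420,490)),cv2.resize(t[150:290,175:285],(380,490),interpolation=2)])[:,:,::-1])
E
```

```text
t 10.25 shaker xyz 0.0194 0.0005 0.2952 F sh -0.04 0.28 -0.3 M [0.071 0.031 0.07 ] gap 0.0667 gf 0.0
toolx [-0.975 -0.223  0.001] tooly [-0.223  0.975  0.   ] z [-7.e-04  1.e-04 -1.e+00] q [-0.217  0.181  1.469 -0.     1.492 -2.013]
```

View pics/w3.png

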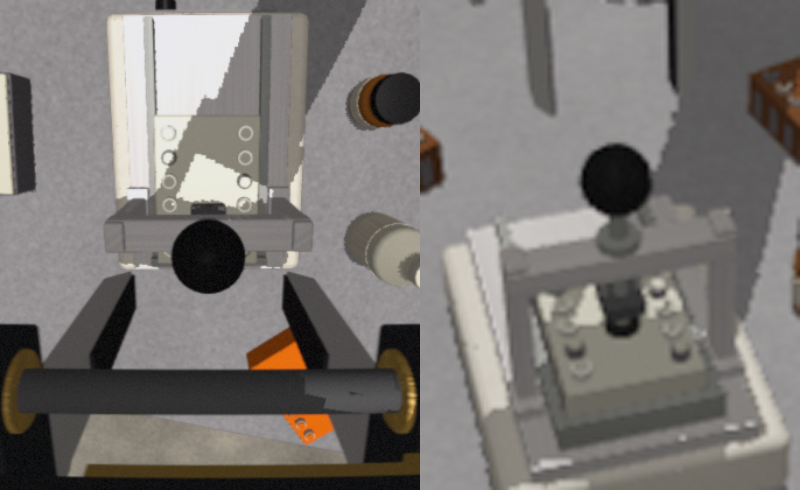

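The left view shows the ball centred at about (208,256) in the crop, between the fingertips at (120,290) and (297,290). The right view shows the jaw's foot above the rack. I'll fit the ball in a fresh wrist frame.

Run:
```python
from h import *
from st import ex,ey,O
c=calibration("wrist");im=camera("wrist")
m=(im.max(2)<45).astype(np.uint8);w=np.zeros_like(m);w[175:260,235:320]=m[175:260,235:320]
w=cv2.morphologyEx(w,cv2.MORPH_OPEN,np.ones((7,7),np.uint8))
k=max(cv2.findContours(w,0,2)[0],key=cv2.contourArea)
e=cv2.fitEllipse(k);print(cv2.boundingRect(k),e,cv2.minEnclosingCircle(k))
o,d=ray(c,e[0]);p=onplane(c,e[0],.235);dist=np.linalg.norm(p-o)
print(p,(p-O)@ex,(p-O)@ey,"r px expected",c["fx"]*.022/dist)
```

```text
t 10.35 shaker xyz 0.0195 0.0004 0.2957 F sh -0.26 0.37 -0.11 M [ 0.032 -0.047 -0.008] gap 0.075 gf 0.0
toolx [-0.975 -0.223 -0.   ] tooly [-0.223  0.975 -0.   ] z [ 3.e-04 -1.e-04 -1.e+00] q [-0.218  0.181  1.469 -0.     1.492 -2.013]
(248, 188, 62, 63) ((278.3403015136719, 219.0246124267578), (61.40816116333008, 61.800106048583984), 179.9199676513672) ((278.5, 218.8225860595703), 31.5006046295166)
[ 0.64852733 -0.02585739  0.235     ] 0.02166466144024969 0.0017534692162534447 r px expected 31.694949577461436
```

{"name": "arm_command", "arguments": {"plan": [{"linear":[-0.15,0.07,2],"roll":0},{"linear":[-0.15,0.07,4],"roll":0},{"linear":[-0.15,0.07,6],"roll":0},{"linear":[-0.15,0.07,7.5],"roll":0},{"linear":[-0.15,0.07,8.05],"roll":0},{"linear":[-0.15,0.07,8.05],"roll":0}]}}

```text
time: 11.15
position: [0.6485, -0.0264, 0.2147]
eef_rot: [0.353, -3.121, -0.0]
ft_force: [1.0, 0.3, 0.1]
finger_gap: 0.0941
grasp_force: 0.0
```

{"name": "arm_command", "arguments": {"plan": [{"linear":[0,0,0],"roll":0},{"linear":[0,0,0],"roll":0},{"linear":[0,0,0],"roll":0},{"linear":[0,0,0],"roll":0},{"linear":[0,0,0],"roll":0},{"linear":[0,0,0],"roll":0},{"linear":[0,0,0],"roll":0},{"linear":[0,0,0],"roll":0}], "claw": 1}}

```text
time: 12.15
position: [0.6487, -0.0275, 0.215]
eef_rot: [-0.352, 3.121, -0.003]
ft_force: [1.1, -4.6, -1.1]
finger_gap: 0.0427
grasp_force: 30.0
```

```bash
python3 st.py
```

```text
t 12.15 shaker xyz 0.0214 0.0001 0.215 F sh 0.06 -4.75 -1.09 M [-0.896 -0.214  0.067] gap 0.0427 gf 29.999755024909973
toolx [-0.975 -0.223 -0.   ] tooly [-0.223  0.975 -0.002] z [ 6.0e-04 -1.9e-03 -1.0e+00] q [-2.160e-01  2.350e-01  1.552e+00 -2.000e-03  1.354e+00 -2.011e+00]
```

{"name": "arm_command", "arguments": {"plan": [{"linear":[0.05,-0.1,0],"roll":0},{"linear":[0.05,-0.1,0],"roll":0.05},{"linear":[0.05,-0.1,0],"roll":0.12},{"linear":[0.05,-0.1,0],"roll":0.2},{"linear":[0.05,-0.1,0],"roll":0.27}]}}

```text
time: 12.78
position: [0.6487, -0.0276, 0.215]
eef_rot: [0.073, 3.139, -0.0]
ft_force: [3.1, -3.3, -1.0]
finger_gap: 0.043
grasp_force: 30.0
```

```bash
python3 st.py
```

```text
t 12.78 shaker xyz 0.0214 -0.0 0.215 F sh 2.27 -3.89 -1.01 M [-0.487 -0.533  0.241] gap 0.043 gf 29.998236894607544
toolx [-0.999  0.046 -0.001] tooly [ 0.046  0.999 -0.   ] z [ 1.5e-03 -3.0e-04 -1.0e+00] q [-0.217  0.235  1.552  0.     1.353 -1.741]
```

{"name": "arm_command", "arguments": {"plan": [{"linear":[0,-0.03,0],"roll":0.07},{"linear":[0,-0.05,0],"roll":0.14},{"linear":[0,-0.05,0],"roll":0.2}]}}

```text
time: 13.15
position: [0.6487, -0.0277, 0.215]
eef_rot: [0.385, 3.116, 0.001]
ft_force: [3.4, -1.4, -2.0]
finger_gap: 0.0426
grasp_force: 30.0
```

```bash
python3 st.py
```

```text
t 13.15 shaker xyz 0.0214 -0.0001 0.215 F sh 2.97 -2.09 -2.02 M [-0.296 -0.56   0.283] gap 0.0426 gf 29.99847650527954
toolx [-0.97   0.244 -0.001] tooly [0.244 0.97  0.001] z [ 1.6e-03  4.0e-04 -1.0e+00] q [-2.170e-01  2.350e-01  1.552e+00  1.000e-03  1.353e+00 -1.542e+00]
```

{"name": "arm_command", "arguments": {"plan": [{"linear":[0,0,0],"roll":0.05},{"linear":[0,0,0],"roll":0.1},{"linear":[0,0,0],"roll":0.15}]}}

```text
time: 13.52
position: [0.6487, -0.0278, 0.215]
eef_rot: [0.617, 3.079, 0.001]
ft_force: [2.2, -2.4, -1.8]
finger_gap: 0.0427
grasp_force: 30.0
```

```bash
python3 st.py
```

```text
t 13.53 shaker xyz 0.0214 -0.0001 0.215 F sh 1.62 -2.86 -1.82 M [-0.343 -0.542  0.246] gap 0.0427 gf 29.998691082000732
toolx [-0.923  0.385 -0.001] tooly [0.385 0.923 0.001] z [ 1.5e-03  3.0e-04 -1.0e+00] q [-2.170e-01  2.350e-01  1.552e+00  1.000e-03  1.353e+00 -1.393e+00]
```

{"name": "arm_command", "arguments": {"plan": [{"linear":[0,0,0],"roll":0.05},{"linear":[0,0,0],"roll":0.1},{"linear":[0,0,0],"roll":0.15}]}}

```text
time: 13.9
position: [0.6486, -0.0278, 0.215]
eef_rot: [0.846, 3.024, 0.001]
ft_force: [3.2, -1.6, -1.4]
finger_gap: 0.0428
grasp_force: 30.0
```

```bash
python3 st.py
```

```text
t 13.9 shaker xyz 0.0213 -0.0002 0.215 F sh 2.73 -2.28 -1.4 M [-0.411 -0.537  0.245] gap 0.0428 gf 29.998677670955658
toolx [-0.855  0.519 -0.001] tooly [0.519 0.855 0.001] z [ 1.4e-03  2.0e-04 -1.0e+00] q [-2.170e-01  2.350e-01  1.552e+00  1.000e-03  1.353e+00 -1.243e+00]
```

{"name": "arm_command", "arguments": {"plan": [{"linear":[0,0,0],"roll":0.05},{"linear":[0,0,0],"roll":0.1},{"linear":[0,0,0],"roll":0.15}]}}

```text
time: 14.28
position: [0.6486, -0.0279, 0.215]
eef_rot: [1.07, 2.952, 0.001]
ft_force: [2.9, -2.3, -1.5]
finger_gap: 0.0432
grasp_force: 30.0
```

```bash
python3 st.py|head -1
```

```text
t 14.28 shaker xyz 0.0213 -0.0002 0.215 F sh 2.33 -2.86 -1.52 M [-0.455 -0.551  0.234] gap 0.0432 gf 29.998677670955658
```

{"name": "arm_command", "arguments": {"plan": [{"linear":[0,0,0],"roll":0.05},{"linear":[0,0,0],"roll":0.1},{"linear":[0,0,0],"roll":0.15}]}}

```text
time: 14.65
position: [0.6486, -0.0279, 0.215]
eef_rot: [1.289, 2.864, 0.001]
ft_force: [2.4, -1.7, 0.1]
finger_gap: 0.0427
grasp_force: 30.0
```

```bash
python3 st.py|head -1
```

```text
t 14.65 shaker xyz 0.0213 -0.0002 0.215 F sh 1.98 -2.17 0.08 M [-0.427 -0.457  0.29 ] gap 0.0427 gf 29.998614192008972
```

{"name": "arm_command", "arguments": {"plan": [{"linear":[0,0,0],"roll":0.05},{"linear":[0,0,0],"roll":0.1},{"linear":[0,0,0],"roll":0.15}]}}

```text
time: 15.02
position: [0.6485, -0.0279, 0.215]
eef_rot: [1.5, 2.759, 0.001]
ft_force: [2.7, -1.8, -1.0]
finger_gap: 0.0426
grasp_force: 30.0
```

```bash
python3 st.py
python3 - <<'E'
from h import *
t=camera("scene")
cv2.imwrite("pics/s4.png",cv2.resize(t[150:290,165:305],(560,560),interpolation=2)[:,:,::-1])
E
```

```text
t 15.03 shaker xyz 0.0212 -0.0003 0.215 F sh 2.2 -2.36 -1.01 M [-0.512 -0.435  0.274] gap 0.0426 gf 29.99872773885727
toolx [-0.544  0.839 -0.001] tooly [0.839 0.544 0.001] z [ 0.001  0.    -1.   ] q [-0.217  0.235  1.552  0.     1.353 -0.793]
```

View pics/s4.png

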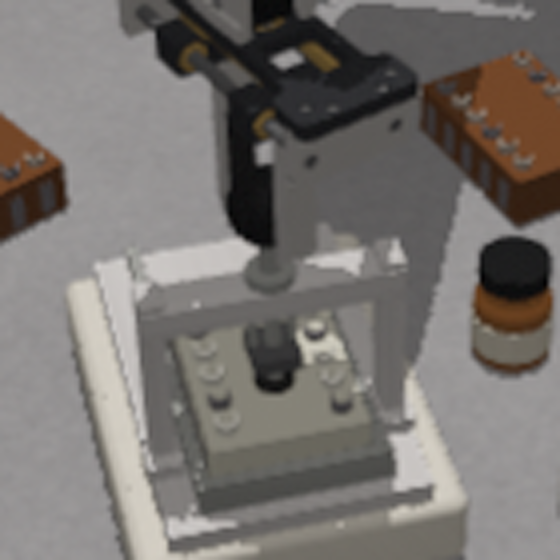

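The scene view shows the fingers holding the ball and the foot's dark tip at about (275,380), close to the rack's top. I'll measure the jaw's descent against the first scene picture.

```bash
cat > jaw.py <<'E'
from h import *
a=cv2.imread("pics/scene0.png");b=camera("scene")[:,:,::-1];np.save("pics/now.npy",b)
for n,i in(("a",a),("b",b)):
    print(n);print(i[222:254,226:242].max(2)[:, 3:13:1][6:].tolist())
E
python3 jaw.py
```

```text
a
[[101, 101, 99, 100, 100, 100, 98, 95, 95, 99], [100, 99, 95, 94, 93, 92, 85, 80, 82, 105], [91, 88, 85, 82, 78, 71, 59, 60, 72, 116], [61, 60, 71, 77, 75, 71, 60, 60, 71, 109], [61, 59, 72, 76, 76, 71, 61, 55, 65, 83], [61, 57, 69, 75, 75, 70, 59, 52, 53, 54], [58, 53, 60, 66, 68, 63, 55, 52, 52, 51], [51, 51, 51, 51, 50, 51, 52, 53, 52, 51], [52, 52, 51, 52, 52, 51, 52, 53, 52, 52], [51, 52, 52, 50, 50, 49, 48, 49, 48, 46], [47, 48, 48, 47, 44, 43, 40, 38, 40, 40], [42, 40, 40, 40, 40, 39, 39, 40, 40, 44], [39, 39, 39, 39, 41, 45, 43, 35, 36, 51], [36, 36, 42, 52, 56, 59, 48, 24, 23, 59], [27, 27, 42, 60, 65, 59, 41, 22, 22, 58], [21, 20, 21, 26, 33, 29, 24, 23, 24, 64], [31, 20, 22, 22, 23, 22, 20, 20, 41, 82], [68, 43, 26, 18, 19, 20, 28, 52, 76, 95], [96, 82, 68, 64, 64, 64, 70, 90, 101, 101], [101, 101, 101, 101, 101, 101, 101, 101, 101, 101], [101, 101, 101, 101, 101, 100, 100, 101, 100, 101], [101, 100, 100, 101, 100, 100, 100, 101, 100, 102], [101, 101, 100, 101, 102, 103, 106, 105, 109, 113], [103, 104, 104, 109, 113, 116, 118, 137, 157, 159], [115, 115, 116, 123, 143, 16
[... 543 characters left out ...]
5, 55, 54], [54, 53, 55, 54, 53, 52, 50, 51, 50, 49], [50, 51, 51, 50, 47, 44, 42, 42, 42, 43], [44, 42, 41, 41, 42, 42, 42, 42, 41, 42], [41, 42, 41, 41, 42, 46, 43, 38, 36, 57], [38, 38, 41, 52, 60, 64, 52, 26, 24, 77], [30, 27, 38, 58, 69, 66, 51, 24, 22, 77], [22, 22, 24, 28, 33, 31, 23, 23, 21, 84], [54, 21, 21, 23, 21, 22, 23, 21, 48, 105], [100, 62, 44, 30, 21, 20, 36, 70, 102, 125], [127, 111, 99, 91, 87, 87, 94, 118, 133, 133], [133, 133, 133, 133, 132, 133, 133, 133, 133, 133], [133, 133, 133, 133, 133, 132, 133, 133, 133, 133], [133, 133, 133, 133, 133, 133, 133, 133, 133, 133], [133, 133, 133, 133, 134, 133, 133, 133, 133, 133], [133, 133, 133, 133, 133, 133, 133, 133, 133, 134]]
```

Run:
```python
from h import *
c=calibration("scene");
for S in((.6473,-.0279),(.6485,-.0275)):
  for z in(.110,.113,.116,.121): print(z,proj(c,np.array([S[0]+.012,S[1],z])).round(2))
```

```text
0.11 [233.4  247.76]
0.113 [233.36 246.78]
0.116 [233.32 245.8 ]
0.121 [233.24 244.16]
0.11 [233.59 248.13]
0.113 [233.54 247.15]
0.116 [233.5  246.17]
0.121 [233.43 244.53]
```

{"name": "arm_command", "arguments": {"plan": [{"linear":[0,0,0],"roll":0.05},{"linear":[0,0,0],"roll":0.1},{"linear":[0,0,0],"roll":0.15}]}}

```text
time: 15.5
position: [0.6485, -0.0279, 0.215]
eef_rot: [1.701, 2.64, 0.001]
ft_force: [3.0, -2.2, -1.5]
finger_gap: 0.0429
grasp_force: 30.0
```

```bash
python3 st.py|head -1
```

```text
t 15.5 shaker xyz 0.0212 -0.0003 0.215 F sh 2.43 -2.85 -1.5 M [-0.463 -0.488  0.23 ] gap 0.0429 gf 29.99900221824646
```

{"name": "arm_command", "arguments": {"plan": [{"linear":[0,0,0],"roll":0.05},{"linear":[0,0,0],"roll":0.1},{"linear":[0,0,0],"roll":0.15}]}}

```text
time: 15.88
position: [0.6484, -0.028, 0.215]
eef_rot: [1.894, 2.505, 0.001]
ft_force: [2.6, -2.1, -0.1]
finger_gap: 0.0426
grasp_force: 30.0
```

```bash
python3 st.py|head -1
```

```text
t 15.88 shaker xyz 0.0211 -0.0003 0.215 F sh 2.06 -2.65 -0.12 M [-0.467 -0.423  0.324] gap 0.0426 gf 29.998961091041565
```

{"name": "arm_command", "arguments": {"plan": [{"linear":[0,0,0],"roll":0.04}]}}

```text
time: 16.0
position: [0.6484, -0.028, 0.215]
eef_rot: [1.944, 2.467, 0.001]
ft_force: [2.5, -3.4, -1.2]
finger_gap: 0.0422
grasp_force: 30.0
```

```bash
python3 st.py|head -1
```

```text
t 16.0 shaker xyz 0.0211 -0.0003 0.215 F sh 1.66 -3.86 -1.16 M [-0.462 -0.478  0.357] gap 0.0422 gf 29.9991774559021
```

{"name": "arm_command", "arguments": {"plan": [{"linear":[0,0,0],"roll":0.04}]}}

```text
time: 16.12
position: [0.6484, -0.028, 0.215]
eef_rot: [1.993, 2.428, 0.001]
ft_force: [2.0, -2.9, -1.5]
finger_gap: 0.0427
grasp_force: 30.0
```

```bash
python3 st.py|head -1
```

```text
t 16.12 shaker xyz 0.0211 -0.0003 0.215 F sh 1.34 -3.27 -1.52 M [-0.487 -0.413  0.312] gap 0.0427 gf 29.999192655086517
```

{"name": "arm_command", "arguments": {"plan": [{"linear":[0,0,0],"roll":0.04}]}}

```text
time: 16.25
position: [0.6484, -0.028, 0.215]
eef_rot: [2.041, 2.388, 0.0]
ft_force: [3.5, -1.0, -1.7]
finger_gap: 0.043
grasp_force: 30.0
```

```bash
python3 st.py; python3 jaw.py | sed -n 4p
```

```text
t 16.25 shaker xyz 0.021 -0.0003 0.215 F sh 3.15 -1.78 -1.65 M [-0.485 -0.417  0.317] gap 0.043 gf 29.99920427799225
toolx [-0.156  0.988 -0.   ] tooly [0.988 0.156 0.001] z [ 6.e-04 -1.e-04 -1.e+00] q [-0.217  0.235  1.552  0.     1.354 -0.374]
[[104, 104, 103, 103, 103, 103, 104, 103, 98, 98], [103, 102, 99, 98, 96, 97, 109, 107, 87, 90], [107, 107, 91, 84, 82, 80, 101, 106, 83, 91], [103, 109, 83, 78, 78, 72, 68, 70, 76, 89], [75, 78, 75, 79, 78, 74, 63, 62, 74, 84], [63, 62, 75, 78, 77, 76, 65, 59, 71, 84], [64, 62, 75, 79, 78, 76, 66, 59, 71, 80], [68, 59, 72, 79, 77, 75, 65, 57, 66, 68], [65, 56, 68, 76, 75, 69, 60, 54, 54, 53], [57, 53, 58, 65, 65, 59, 54, 54, 54, 53], [53, 53, 53, 53, 54, 53, 54, 54, 54, 53], [54, 54, 54, 54, 53, 53, 54, 53, 52, 51], [53, 54, 52, 52, 50, 51, 49, 48, 46, 43], [50, 49, 49, 45, 44, 41, 40, 42, 42, 41], [41, 40, 42, 42, 42, 42, 43, 41, 40, 52], [41, 41, 41, 43, 46, 47, 42, 37, 34, 70], [36, 37, 36, 41, 49, 50, 39, 24, 22, 76], [24, 25, 23, 27, 33, 29, 25, 25, 20, 83], [54, 22, 22, 23, 22, 23, 20, 20, 48, 105], [100, 62, 44, 29, 21, 20, 36, 68, 102, 124], [126, 112, 98, 91, 87, 86, 95, 118, 132, 132], [132, 132, 133, 132, 132, 133, 132, 133, 132, 132], [132, 133, 132, 132, 132, 132, 132, 132, 132, 132], [132, 133, 132, 132, 132, 132, 132, 132, 133, 132], [132, 133, 132, 132, 133, 132, 132, 133, 132, 132], [132, 132, 132, 133, 132, 132, 132, 132, 132, 133]]
```

The foot's lower edge has stopped moving while the jaw kept going down, so contact came at about 1.2 rad. The load is now about 16 N, so I turn roughly 0.25 rad more.

{"name": "arm_command", "arguments": {"plan": [{"linear":[0,0,0],"roll":0.04},{"linear":[0,0,0],"roll":0.08},{"linear":[0,0,0],"roll":0.12}]}}

```text
time: 16.68
position: [0.6483, -0.028, 0.215]
eef_rot: [2.18, 2.262, 0.0]
ft_force: [3.0, -2.8, -1.4]
finger_gap: 0.043
grasp_force: 30.0
```

```bash
python3 st.py|head -1
```

```text
t 16.68 shaker xyz 0.021 -0.0003 0.215 F sh 2.25 -3.44 -1.38 M [-0.472 -0.418  0.311] gap 0.043 gf 29.9991837143898
```

{"name": "arm_command", "arguments": {"plan": [{"linear":[0,0,0],"roll":0.04},{"linear":[0,0,0],"roll":0.08}]}}

```text
time: 16.92
position: [0.6483, -0.028, 0.215]
eef_rot: [2.269, 2.173, 0.0]
ft_force: [3.3, -1.1, -0.4]
finger_gap: 0.0429
grasp_force: 30.0
```

```bash
python3 st.py|head -1
```

```text
t 16.93 shaker xyz 0.021 -0.0003 0.215 F sh 2.98 -1.8 -0.44 M [-0.529 -0.314  0.326] gap 0.0429 gf 29.999296367168427
```

{"name": "arm_command", "arguments": {"plan": [{"linear":[0,0,0],"roll":0.04}]}}

```text
time: 17.05
position: [0.6483, -0.028, 0.2149]
eef_rot: [2.312, 2.127, 0.0]
ft_force: [3.0, -2.7, -1.1]
finger_gap: 0.043
grasp_force: 30.0
```

```bash
python3 st.py; python3 jaw.py | sed -n 4p
```

```text
t 17.05 shaker xyz 0.0209 -0.0003 0.2149 F sh 2.31 -3.34 -1.12 M [-0.522 -0.362  0.391] gap 0.043 gf 29.999171197414398
toolx [ 0.083  0.997 -0.   ] tooly [ 0.997 -0.083  0.   ] z [ 3.e-04 -1.e-04 -1.e+00] q [-0.218  0.235  1.553 -0.     1.354 -0.134]
[[104, 104, 102, 103, 103, 103, 104, 102, 98, 98], [103, 102, 99, 97, 96, 97, 109, 107, 88, 91], [107, 106, 91, 85, 81, 83, 105, 110, 86, 92], [108, 113, 87, 79, 77, 80, 81, 83, 83, 89], [90, 93, 83, 79, 77, 74, 64, 62, 73, 84], [62, 61, 74, 79, 77, 76, 66, 58, 72, 83], [65, 60, 74, 79, 78, 76, 66, 58, 71, 84], [67, 59, 73, 79, 78, 76, 66, 58, 67, 77], [67, 58, 69, 77, 78, 75, 65, 54, 55, 55], [63, 55, 61, 69, 70, 66, 60, 54, 53, 53], [54, 54, 53, 54, 52, 53, 54, 54, 55, 54], [53, 54, 54, 53, 54, 54, 53, 55, 54, 54], [54, 53, 54, 54, 53, 52, 51, 51, 50, 49], [50, 51, 51, 50, 48, 46, 43, 43, 41, 44], [43, 41, 41, 42, 41, 41, 41, 40, 42, 42], [42, 40, 41, 40, 42, 44, 42, 38, 36, 58], [38, 37, 37, 38, 40, 43, 40, 27, 26, 77], [27, 29, 26, 28, 33, 30, 23, 24, 20, 83], [53, 21, 22, 23, 23, 23, 22, 22, 48, 105], [100, 61, 44, 28, 20, 19, 36, 69, 101, 124], [126, 111, 99, 90, 86, 86, 94, 117, 133, 132], [133, 132, 132, 132, 132, 133, 132, 133, 132, 132], [133, 132, 133, 132, 132, 132, 133, 133, 132, 132], [133, 132, 132, 132, 133, 132, 132, 132, 132, 133], [132, 132, 133, 132, 133, 132, 132, 133, 133, 132], [132, 132, 132, 132, 132, 132, 132, 132, 133, 133]]
```

Jaw travel since contact is about 3.2 mm, which with the torque rise (about 0.09–0.14 N m) puts the load near 23 N. Release and retreat.

{"name": "arm_command", "arguments": {"plan": [{"linear":[0,0,0],"roll":0},{"linear":[0,0,0],"roll":0},{"linear":[0,0,0],"roll":0},{"linear":[0,0,0],"roll":0},{"linear":[0,0,0],"roll":0},{"linear":[0,0,0],"roll":0},{"linear":[0,0,-2],"roll":0},{"linear":[0,0,-5],"roll":0},{"linear":[0,0,-9],"roll":0},{"linear":[0,0,-13],"roll":0},{"linear":[0,0,-15],"roll":0},{"linear":[0,0,-15],"roll":0},{"linear":[0,0,-15],"roll":0}], "claw": 0}}

```text
time: 18.73
position: [0.6476, -0.0279, 0.3629]
eef_rot: [-2.311, -2.125, 0.003]
ft_force: [-0.3, -0.6, -0.1]
finger_gap: 0.094
grasp_force: 0.0
```

```bash
python3 st.py; python3 jaw.py | sed -n 4p
python3 - <<'E'
from h import *
t=np.load("pics/now.npy");cv2.imwrite("pics/s5.png",cv2.resize(t[150:310,100:350],(750,480),interpolation=2))
E
```

```text
t 18.73 shaker xyz 0.0203 -0.0 0.3629 F sh -0.44 -0.5 -0.14 M [-0.021  0.027 -0.011] gap 0.094 gf 0.0
toolx [0.084 0.996 0.   ] tooly [ 0.996 -0.084 -0.003] z [-3.e-03  7.e-04 -1.e+00] q [-0.218  0.163  1.37  -0.     1.612 -0.134]
[[103, 102, 102, 102, 102, 101, 102, 101, 97, 96], [102, 101, 98, 96, 95, 96, 108, 106, 86, 90], [106, 106, 90, 84, 80, 82, 104, 108, 85, 90], [107, 112, 85, 78, 77, 78, 81, 82, 82, 88], [89, 91, 82, 78, 76, 73, 63, 61, 73, 83], [62, 60, 74, 78, 77, 75, 65, 58, 70, 82], [64, 59, 72, 78, 77, 76, 65, 58, 70, 83], [67, 58, 71, 78, 77, 74, 65, 56, 66, 76], [66, 57, 68, 77, 77, 74, 64, 53, 56, 55], [62, 54, 61, 67, 69, 65, 57, 53, 52, 53], [53, 53, 53, 54, 52, 53, 54, 53, 53, 54], [53, 52, 53, 53, 54, 52, 52, 54, 54, 53], [52, 53, 53, 53, 52, 52, 50, 50, 50, 49], [49, 50, 49, 49, 48, 45, 43, 42, 41, 42], [44, 42, 40, 41, 41, 40, 40, 42, 40, 41], [40, 40, 39, 40, 42, 42, 42, 38, 35, 56], [37, 37, 37, 37, 40, 41, 37, 28, 23, 76], [27, 28, 26, 28, 32, 30, 25, 21, 20, 82], [53, 21, 20, 23, 20, 22, 21, 20, 47, 104], [100, 60, 43, 27, 19, 20, 36, 68, 101, 123], [125, 110, 97, 89, 85, 85, 93, 117, 131, 131], [131, 132, 131, 131, 131, 131, 132, 131, 131, 131], [131, 131, 131, 131, 131, 131, 131, 131, 131, 131], [131, 131, 130, 131, 131, 131, 131, 131, 131, 131], [131, 131, 131, 131, 131, 131, 131, 131, 131, 131], [132, 131, 131, 131, 131, 131, 131, 131, 131, 131]]
```

View pics/s5.png

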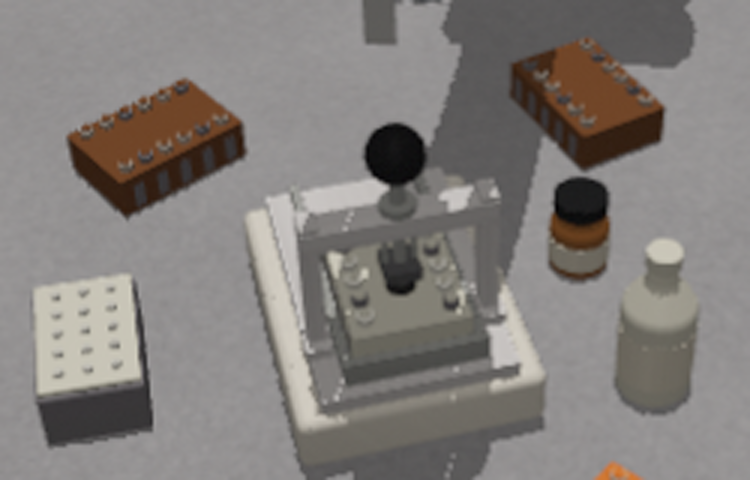

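The view shows the foot pressing the rack at (400,285), with the rack's far end on the stop at about (415,360). The jaw is unchanged since release, the bystanders haven't moved, and the gripper is clear of everything.

```bash
python3 -c "
from rig import ctrl
print(ctrl.close_job())"
```

```text
the job is handed in; nothing more can be done
None
```

The job is handed in: the rack is home against the back stop (about 14 N peak push), and the clamp foot holds it with an estimated 21–25 N, worked out from jaw travel and knob torque; the judge's verdict was not shown.

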